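Rake the heaped off-cuts into one even layer

ROBOT

A 6-joint arm with a two-finger parallel gripper is mounted at the origin on a cart in front of the work surface, level with it; the furniture and walls round the work are solid. World frame = base frame: x ahead of the robot, y to its left, z up, the work surface at z = 0. Lengths are in m, angles in rad, forces in N, time in s.
With the tool pointing down it reaches from about 0.25 to 0.85 m from the base axis. Payload 12.5 kg.
Tool frame: the origin (TCP) lies midway between the tips of the shut fingers; the grasp point (between the pads) lies bot.pinch_z behind it (bot.pinch_z is the distance from the TCP to the grasp point, in m); y points along the fingers, z is the direction in which the jaws open and shut, and the axes are right-handed (so a half turn about y gives the same grasp; the last joint's range is limited). The gripper opens to 93 mm and grips with 3 to 60 N. Pads are 15 mm wide; open, the fingers measure 128 mm over their backs; the gripper's body (75 mm by 188 mm) begins 65 mm behind the grasp point.
Start: joints at [1.054, 0.351, 1.652, -0, 1.139, -0.085], TCP at [0.23, 0.5, 0.219] pointing down, gripper open.
Joint ranges: [-2.75, 2.75], [-0.79, 2.1], [0.01, 2.65], [-1.57, 4.71], [0.07, 3.14], [-2.87, 2.87]. Speed limits (rad/s): [2.22, 2.22, 2.79, 3.14, 3.14, 3.14].

INTERFACE

Orientations are given as [roll, pitch, yaw] about the fixed x, y, z axes, in that order (R = Rz(yaw) Ry(pitch) Rx(roll)).
In Python, from bench import bot gives the robot as it stands. The module is installed in compiled form; this text tells all that it offers.
- The arm moves only by the tool servo_tool, never from a script. Its argument "rows" is text: rows parted by semicolons, each of 7 numbers parted by spaces: the shift along the tool's x, y, z in m, then the turn, a rotation vector about the tool's x, y, z in degrees, then the opening in per cent of the stroke, from 0 (shut) to 100 (fully open). A call has 1 to 12 rows; each row is the pose to reach, as a shift and turn from the pose commanded when the call began, along the tool's axes at that moment; what a row does not reach only later rows make up. A row lasts 1/10 s, in which the tool goes at most 50 mm and 8.59 degrees, less where a joint would pass 70% of its speed; a pose out of reach is approached as far as the arm can. A call with a gripper value outside its range is refused whole. The fingers move at their own pace and stop on an object; "newtons" is the grip in N (left out, the last holds). Time passes only in rows, so rows that repeat a pose let the fingers close. It gives the time, the measured TCP pose, the force and the opening at its end, in the units of the state.
- bot.observe(): the state, without advancing time (a new reading comes with each control period).
- bot.get_image(name): name is "scene" or "top" or "wrist"; returns the picture (420x560x3 uint8, red, green, blue); there is no depth.
- bot.camera_model(name): a dict with "intrinsics" (3x3 intrinsics, pixels), "view" (4x4, takes a point from world to camera coordinates). Camera axes: x right, y down, z forward; pixel columns grow to the right and rows downward; lengths in m; the calibration is good to about 2 mm. A picture is of the moment at which its call begins: read the wrist's pose just before it. camera_model takes no time and is no camera call; for the wrist camera it gives the pose at the moment of the call.
- bot.close_job(): hands the job in, once; it reports no verdict.
Trained networks look in the newest picture that a camera, given by its name, has taken for a name from the list of things; names that differ only in an ending like _2 or _b are one class to them, and where a whole thing is asked for, a point or a joint stands for the part that bears it (a point fixed in the world has none). Each returns a list of dicts, best first, with "conf" (0 to 1); they miss things now and then, are a little off and sometimes report something else, mostly with a low value. They report only what shows in the picture. A call takes as long as a camera call.
- bot.spot_in(thing, camera): "bbox" ([left, top, width, height] in pixels, round what is visible of it).
The state is a dict: "clock": time; "qpos": joint angles; "dq": joint speeds; "tau": joint torques, N m; "eef_pos": TCP position; "eef_rot": TCP orientation; "wrist_force": force on the tool from outside, world axes, zero at the start; "wrist_torque": the same for the moment, N m; "width": finger opening in m.
Only numpy, scipy, OpenCV 4.12 (cv2) and the standard library are available. Lean on these libraries where they do the work, as an engineer would, in place of code of your own. Each camera call takes 0.05 s, during which the arm holds its last target. There are 200 camera calls.

TASK

Take the bench rake by its handle and, working gently with the rake alone, level the heap of oak off-cuts in the tray: rake the upper ones off so that all five lie flat on the bed in one layer, then rake the layer up snug against the end of the tray that was empty (the end away from the heap), leaving none sticking back over the scribed line. Finally stand the rake on its teeth on the bench, outside the tray, and let go; leave the bottle, jar and cork block round the tray where they are.

Things in the scene. Friction and masses are not known exactly. Their poses are not given: they have to be found in the camera images.
- tray: fixed long plywood tray on the bench with a flat bed; outside 162 x 340 mm, inside 142 wide (its x) x 320 long (its y), walls 10 mm thick all round. Origin: centre of its underside; z up. The bed is 8 mm and the wall tops are 46 mm above the origin. The +y end is the heap end, the -y end (y = -0.160, inner face) the far end
- tray_line (a point): middle of the thin dark line scribed across the bed and the side walls, 218 mm from the inner face of the far end; on the bed surface, axes as the tray's: -y points from the line to the far end
- rake_grip (a point): middle of the handle of a small wooden bench rake, loose, standing upright on its teeth; z up, 117 mm above the tooth tips. Handle: upright block 20 mm thick (rake y) x 64 wide (x), from 88 to 146 mm above the tips; below it a narrower neck. About 0.22 kg. A lamp beam hangs 0.65 m above the bench, 0.3 to 0.4 m from the base: leaning the wrist back towards the base keeps the forearm clear of it
- rake_foot (a point): foot of the same rake, midway between the tooth tips, same axes. Head: bar 100 (x) x 34 (y) mm, 34 to 48 mm above the tips; under it two rows of five round steel teeth 8 mm thick, 22 mm apart along x, the rows at y = -12 and +12 mm (outer faces 16 mm from the middle). Rakes to +y and -y alike
- offcut_1_c (a point): centre of a loose oak off-cut, a flat block 42 (its x) x 130 (its y) x 18 mm (its z), about 70 g; the five are alike; this one lies at first in the lower layer on the bed, its long side across the tray. Lying flat on the bed its centre is 9 mm above the bed, on a second layer 27 mm
- offcut_2_c (a point): centre of a loose oak off-cut, a flat block 42 (its x) x 130 (its y) x 18 mm (its z), about 70 g; the five are alike; this one lies at first in the lower layer on the bed, its long side across the tray. Lying flat on the bed its centre is 9 mm above the bed, on a second layer 27 mm
- offcut_3_c (a point): centre of a loose oak off-cut, a flat block 42 (its x) x 130 (its y) x 18 mm (its z), about 70 g; the five are alike; this one lies at first in the lower layer on the bed, its long side across the tray. Lying flat on the bed its centre is 9 mm above the bed, on a second layer 27 mm
- offcut_4_c (a point): centre of a loose oak off-cut, a flat block 42 (its x) x 130 (its y) x 18 mm (its z), about 70 g; the five are alike; this one lies at first on top of the others, its long side across the tray. Lying flat on the bed its centre is 9 mm above the bed, on a second layer 27 mm
- offcut_5_c (a point): centre of a loose oak off-cut, a flat block 42 (its x) x 130 (its y) x 18 mm (its z), about 70 g; the five are alike; this one lies at first on top of the others, its long side across the tray. Lying flat on the bed its centre is 9 mm above the bed, on a second layer 27 mm
- glue_bottle: bystander: white glue bottle with red tip, 55 mm across, 168 mm high; origin at its underside
- filler_jar: bystander: small jar with a dark screw lid, 66 mm across, 57 mm high; origin at its underside
- cork_block: bystander: cork sanding block 60 x 105 x 35 mm; origin at its underside

How it is judged:
By the outcome, as a careful person would: the job done as asked, in the order asked, and still so for the second after the job is handed in, with the robot touching nothing.
It also fails if it takes over 51 s, if anything falls off the work surface, if the arm or the gripper's body presses on something with over 40 N, if the wrist force passes 120 N, or if a joint passes its speed limit or range.

## Working session

There is one attempt and no reset: what is moved stays moved. The work goes in short steps, Python scripts to look and compute and a tool call to move; the robot and the scene stay as the last step left them, time stands still between calls to the robot, and variables do not carry over. Pictures are saved under pics/ and viewed, about 8 in all and at most 12, crops included, and the job is handed in when it is done.

Besides the shell and the picture viewer there is one more tool, called after ">>>" as name(argument=value, ...) on one line, values as JSON. servo_tool: Moves the arm, as the interface text tells. Its arguments: {"type":"object","properties":{"rows":{"type":"string"},"newtons":{"type":"number"}},"required":["rows"]}

```bash
mkdir -p pics; cat > h.py <<'E'
import numpy as np, cv2
from bench import bot
from scipy.spatial.transform import Rotation as R
def snap(c,fn=None):
    im=bot.get_image(c)
    if fn: cv2.imwrite('pics/'+fn,im[:,:,::-1])
    return im
def cam(c):
    m=bot.camera_model(c); return np.array(m['intrinsics']),np.array(m['view'])
def proj(P,c):
    K,V=cam(c); p=(V[:3,:3]@np.atleast_2d(P).T+V[:3,3:]); q=K@p; return (q[:2]/q[2]).T
def onz(uv,z,c):
    K,V=cam(c); C=-V[:3,:3].T@V[:3,3]
    d=np.linalg.inv(K)@np.c_[np.atleast_2d(uv),np.ones(len(np.atleast_2d(uv)))].T
    d=(V[:3,:3].T@d).T; s=(z-C[2])/d[:,2:]; return C+s*d
E
python3 - <<'E'
from h import *
a=snap('scene'); b=snap('top')
cv2.imwrite('pics/a.png',np.hstack([cv2.resize(a,(400,300)),cv2.resize(b,(400,300))])[:,:,::-1]); cv2.imwrite('pics/top0.png',b[:,:,::-1])
for t in ['tray','rake_grip','rake_foot','offcut_1_c','glue_bottle','filler_jar','cork_block','tray_line']:
    for c in ['top','scene']:
        print(t,c,[(np.round(x['bbox']),round(x['conf'],2)) for x in bot.spot_in(t,c)][:5])
for c in ['top','scene']:
    K,V=cam(c);print(K.round(1),V.round(3),-V[:3,:3].T@V[:3,3])
o=bot.observe();print(o['clock'],o['eef_pos'],o['eef_rot'],bot.pinch_z,o['width'])
E
```

```text
tray top [(array([205., 214., 138.,  90.]), 0.55)]
tray scene [(array([292., 193.,  87.,  93.]), 0.97)]
rake_grip top [(array([163., 232.,  28.,  36.]), 0.76)]
rake_grip scene [(array([360., 235.,  46.,  81.]), 0.61)]
rake_foot top [(array([166., 232.,  22.,  42.]), 0.82)]
rake_foot scene [(array([362., 240.,  42.,  74.]), 0.55)]
offcut_1_c top []
offcut_1_c scene [(array([319., 246.,  52.,  10.]), 0.58)]
glue_bottle top [(array([214., 152.,  24.,  26.]), 0.95)]
glue_bottle scene [(array([243., 225.,  28.,  71.]), 0.95)]
filler_jar top [(array([347., 220.,  29.,  23.]), 0.78)]
filler_jar scene [(array([261., 188.,  26.,  24.]), 0.94)]
cork_block top [(array([251., 164.,  41.,  25.]), 0.85), (array([168., 233.,  22.,  39.]), 0.65)]
cork_block scene [(array([237., 237.,  15.,  35.]), 0.72), (array([292., 192.,  88.,  95.]), 0.45)]
tray_line top [(array([207., 215., 139.,  90.]), 0.63), (array([162., 232.,  31.,  38.]), 0.33)]
tray_line scene [(array([294., 189.,  85.,  95.]), 0.78), (array([264., 189.,  25.,  26.]), 0.7), (array([316., 229.,  52.,  19.]), 0.37)]
[[455.5   0.  274.2]
 [  0.  455.5 213.6]
 [  0.    0.    1. ]] [[-0.012 -1.    -0.027 -0.163]
 [-0.981  0.017 -0.195  0.609]
 [ 0.195  0.025 -0.98   1.164]
 [ 0.     0.     0.     1.   ]] [ 0.36839515 -0.20178086  1.25525782]
[[471.3   0.  287. ]
 [  0.  471.3 206.5]
 [  0.    0.    1. ]] [[-0.917  0.398 -0.024  0.638]
 [ 0.206  0.421 -0.884  0.061]
 [-0.342 -0.815 -0.468  1.24 ]
 [ 0.     0.     0.     1.   ]] [0.99602535 0.73086073 0.64914653]
0.9 [0.23013606 0.49950929 0.21862558] [-1.57081391e+00  1.19591389e-05 -4.31814946e-01] 0.0188 0.09296825959893391
```

View pics/top0.png

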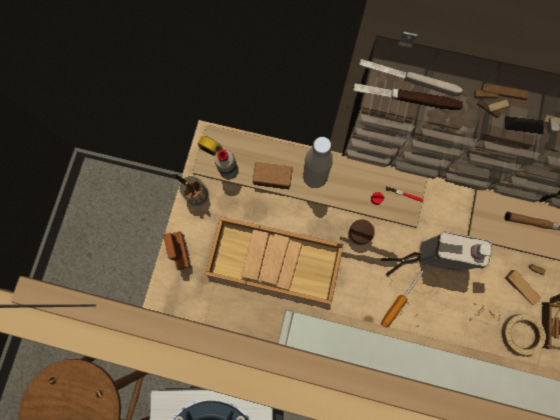

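View pics/a.png

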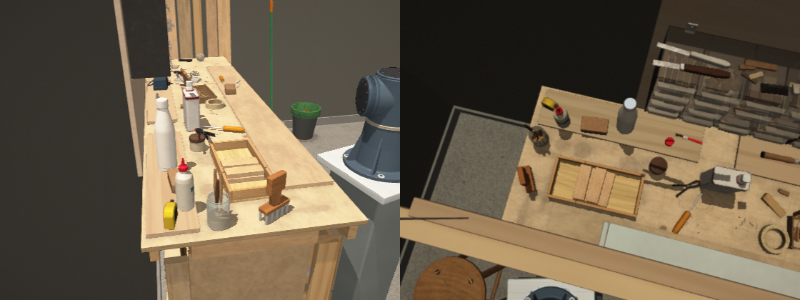

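```bash
python3 - <<'E'
from h import *
b=cv2.imread('pics/top0.png'); a=snap('scene')[:,:,::-1]
x=cv2.resize(b[205:310,155:355],(800,420),interpolation=cv2.INTER_CUBIC)
cv2.imwrite('pics/z.png',x)
# scene crop
y=cv2.resize(a[180:325,285:425],(580,600),interpolation=cv2.INTER_CUBIC)
cv2.imwrite('pics/zs.png',y)
E
```

```text
(no output)
```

View pics/z.png

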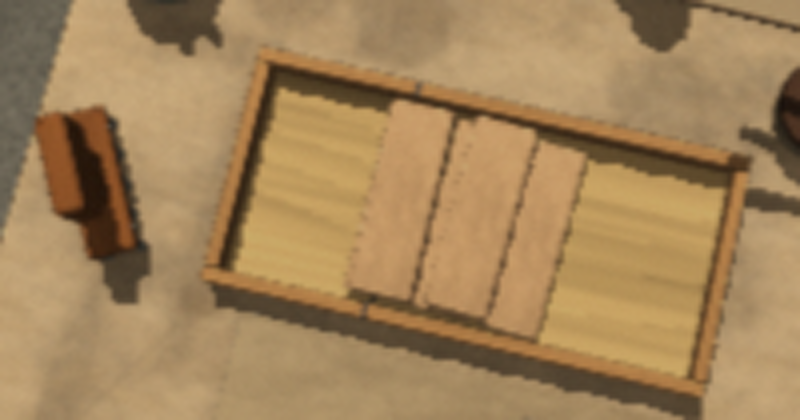

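View pics/zs.png

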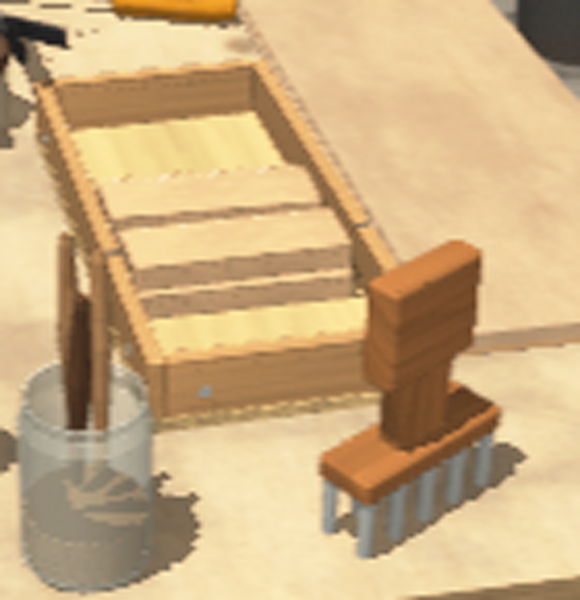

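```bash
cat >> h.py <<'E'
from scipy.optimize import least_squares
def fit(obs,p0,sz=None):
    # obs: list of (cam, pts local Nx3, uv Nx2); pose x,y,yaw,z
    def f(p):
        r=[]
        for c,L,uv in obs:
            W=R.from_euler('z',p[2]).apply(L)+[p[0],p[1],p[3]]
            r.append((proj(W,c)-uv).ravel())
        return np.concatenate(r)
    s=least_squares(f,p0); return s.x,np.sqrt(np.mean(s.fun**2))
E
python3 - <<'E'
from h import *
T=lambda p:np.array(p)/4+[155,205]
S=lambda p:np.array(p)/[4.143,4.138]+[285,180]
h=[.081,.17,.046]
L=np.array([[h[0],h[1],h[2]],[h[0],-h[1],h[2]],[-h[0],-h[1],h[2]],[-h[0],h[1],h[2]]])
tp=T([(265,50),(748,165),(703,394),(205,272)])
print('tray top',fit([('top',L,tp)],[.6,0,-.2,0]))
Ls=L[[3,0,1,2]]
# scene: near-left corner (155,362)=+x+y ; far-left (40,85)= +x,-y ; far-right (260,65)= -x,-y
print('tray both',fit([('top',L,tp),('scene',L[[0,1,2]],S([(155,362),(40,85),(260,62)]))],[.6,0,-.2,0]))
a,b=.032,.01
H=np.array([[a,b,.146],[a,-b,.146],[-a,-b,.146],[-a,b,.146]])
ht=T([(38,120),(68,112),(86,212),(57,218)])
B=np.array([[.05,-.017,.048],[-.05,-.017,.048],[-.05,.017,.048]]); bt=T([(104,107),(137,247),(92,259)])
print('rake top',fit([('top',H,ht),('top',B,bt)],[.6,.3,.2,0]))
hs=S([(366,292),(455,238),(483,247),(395,305)]) # +x-y?,-x-y,-x+y,+x+y
print('rake both',fit([('top',H,ht),('top',B,bt),('scene',H[[1,2,3,0]],hs)],[.6,.3,.2,0]))
E
```

```text
tray top (array([ 0.48724556, -0.17039491, -0.24960196, -0.02647876]), np.float64(0.7918291473455277))
tray both (array([ 0.48353889, -0.17059374, -0.24326202, -0.00378907]), np.float64(1.2853518938245783))
rake top (array([ 0.51612729,  0.09135752,  0.24454777, -0.03496642]), np.float64(0.36057703844855604))
rake both (array([ 0.51216654,  0.08408406,  0.26367962, -0.0042973 ]), np.float64(0.7282461194320405))
```

```bash
cat >> h.py <<'E'
def trot(yaw,lean):  # tool orientation; lean deg
    return R.from_euler('xyz',[-np.pi/2,0,yaw])*R.from_euler('z',-lean,degrees=True)
def go(g,yaw,lean,grip=0):
    """relative move bringing grasp point to g"""
    o=bot.observe(); p=np.array(o['eef_pos']); r=R.from_euler('xyz',o['eef_rot'])
    t=trot(yaw,lean); P=np.array(g)+bot.pinch_z*t.apply([0,1,0])
    d=r.inv().apply(P-p); w=(r.inv()*t).as_rotvec(degrees=True)
    print('rows:',' '.join('%.3f'%v for v in d),' '.join('%.1f'%v for v in w),'| dist %.3f'%np.linalg.norm(d))
def st():
    o=bot.observe(); r=R.from_euler('xyz',o['eef_rot']); g=np.array(o['eef_pos'])-bot.pinch_z*r.apply([0,1,0])
    print('t %.2f grasp'%o['clock'],g.round(4),'xdir',r.apply([1,0,0]).round(3),'ydir',r.apply([0,1,0]).round(3),'zdir',r.apply([0,0,1]).round(3),'F',np.round(o['wrist_force'],1),'w %.4f'%o['width'])
E
python3 -c "
from h import *
st(); go([.512,.085,.25],.26,25)"
```

```text
t 0.95 grasp [0.2301 0.4995 0.2374] xdir [ 0.908 -0.419 -0.   ] ydir [-0. -0. -1.] zdir [ 0.419  0.908 -0.   ] F [ 0.   0.6 -0.6] w 0.0930
rows: 0.436 -0.014 -0.253 8.6 -39.0 -24.0 | dist 0.504
```

>>> servo_tool(rows="0.436 -0.014 -0.253 8.6 -39 -24 100;0.436 -0.014 -0.253 8.6 -39 -24 100;0.436 -0.014 -0.253 8.6 -39 -24 100;0.436 -0.014 -0.253 8.6 -39 -24 100;0.436 -0.014 -0.253 8.6 -39 -24 100;0.436 -0.014 -0.253 8.6 -39 -24 100;0.436 -0.014 -0.253 8.6 -39 -24 100;0.436 -0.014 -0.253 8.6 -39 -24 100;0.436 -0.014 -0.253 8.6 -39 -24 100;0.436 -0.014 -0.253 8.6 -39 -24 100;0.436 -0.014 -0.253 8.6 -39 -24 100;0.436 -0.014 -0.253 8.6 -39 -24 100", newtons=40)

```text
clock: 2.15
eef_pos: [0.5206, 0.0861, 0.2325]
eef_rot: [-1.571, -0.436, 0.257]
wrist_force: [-0.2, 0.4, -0.8]
width: 0.0933
```

```bash
python3 -c "
from h import *
st(); go([.512,.085,.25],.26,25)
snap('wrist','w1.png')
K,V=cam('wrist')
print(bot.spot_in('rake_grip','wrist')[:2])
for z,n in((.146,'top'),):
  L=np.array([[.032,.01,.146],[.032,-.01,.146],[-.032,-.01,.146],[-.032,.01,.146]])
  print(proj(R.from_euler('z',.26).apply(L)+[.512,.085,0],'wrist').round())
"
```

```text
t 2.15 grasp [0.5129 0.0841 0.2495] xdir [0.877 0.231 0.422] ydir [ 0.408  0.107 -0.907] zdir [-0.254  0.967 -0.001] F [-0.2  0.4 -0.8] w 0.0933
rows: -0.000 -0.001 0.001 0.1 -0.1 -0.0 | dist 0.001
[{'bbox': [262.4, 61.7, 37.4, 142.8], 'conf': 0.84}]
[[290. 200.]
 [267. 200.]
 [265. 132.]
 [292. 132.]]
```

View pics/w1.png

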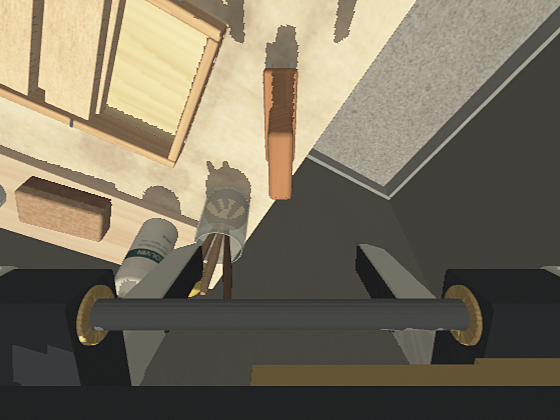

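```bash
python3 -c "
from h import *
for z in (.08,.1,.12): print(z,onz([[219,245]],z,'wrist'),onz([[193,184]],z,'top'))
print('brushtip',onz([[207,285],[227,290]],.15,'wrist'),onz([[181,178]],.15,'top'))
go([.512,.084,.117],.26,25)
"
```

```text
0.08 [[0.68522533 0.048987   0.08      ]] [[0.68703011 0.04417244 0.08      ]]
0.1 [[0.66346976 0.0492759  0.1       ]] [[0.68160773 0.03998692 0.1       ]]
0.12 [[0.64171419 0.0495648  0.12      ]] [[0.67618535 0.0358014  0.12      ]]
brushtip [[0.67777582 0.04539994 0.15      ]
 [0.6813402  0.06866699 0.15      ]] [[0.68432677 0.06038539 0.15      ]]
rows: -0.056 0.120 -0.002 0.0 0.0 -0.0 | dist 0.132
```

>>> servo_tool(rows="-0.028 0.06 -0.001 0 0 0 70;-0.056 0.12 -0.001 0 0 0 70;-0.056 0.12 -0.001 0 0 0 70;-0.056 0.12 -0.001 0 0 0 70;-0.056 0.12 -0.001 0 0 0 10;-0.056 0.12 -0.001 0 0 0 10;-0.056 0.12 -0.001 0 0 0 10;-0.056 0.12 -0.001 0 0 0 10;-0.056 0.12 -0.001 0 0 0 10;-0.056 0.12 -0.001 0 0 0 10", newtons=45)

```text
clock: 3.25
eef_pos: [0.5206, 0.0861, 0.1006]
eef_rot: [-1.572, -0.437, 0.26]
wrist_force: [0.1, -0.3, -0.6]
width: 0.0214
```

```bash
python3 -c "
from h import *
st(); go([.512,.084,.117],.26,25)
"
```

```text
t 3.25 grasp [0.5129 0.0841 0.1176] xdir [0.876 0.233 0.423] ydir [ 0.409  0.108 -0.906] zdir [-0.257  0.966 -0.001] F [ 0.1 -0.3 -0.6] w 0.0214
rows: -0.001 0.000 0.000 0.1 0.0 0.0 | dist 0.001
```

>>> servo_tool(rows="0 0 0 0 0 0 5;0 0 0 0 0 0 5;0.02 -0.043 0 0 0 0 5;0.043 -0.091 0 0 0 0 5;0.043 -0.091 0 0 0 0 5;0.043 -0.091 0 0 0 0 5")

```text
clock: 3.85
eef_pos: [0.5211, 0.0864, 0.2015]
eef_rot: [-1.572, -0.438, 0.261]
wrist_force: [-0.9, 0.6, -2.3]
width: 0.0197
```

```bash
cat >> h.py <<'E'
TC=np.array([.484,-.171]); TY=-.243
def T2w(x,y): return TC+np.array([x*np.cos(TY)-y*np.sin(TY),x*np.sin(TY)+y*np.cos(TY)])
def w2T(p):
    d=np.array(p)[...,:2]-TC; c,s=np.cos(TY),np.sin(TY); return np.stack([d[...,0]*c+d[...,1]*s,-d[...,0]*s+d[...,1]*c],-1)
def rk(x,y,tip,yaw=TY,lean=25):
    """rake foot to tray x,y with tips at height tip above the bed"""
    go([*T2w(x,y),tip+.008+.1176],yaw,lean)
E
python3 -c "
from h import *
st(); snap('wrist','w2.png'); rk(0,.135,.09)
"
```

```text
t 3.85 grasp [0.5134 0.0844 0.2185] xdir [0.875 0.233 0.424] ydir [ 0.41   0.108 -0.906] zdir [-0.257  0.966 -0.001] F [-0.9  0.6 -2.3] w 0.0197
rows: -0.027 -0.011 -0.125 -12.1 26.1 -0.1 | dist 0.128
```

View pics/w2.png

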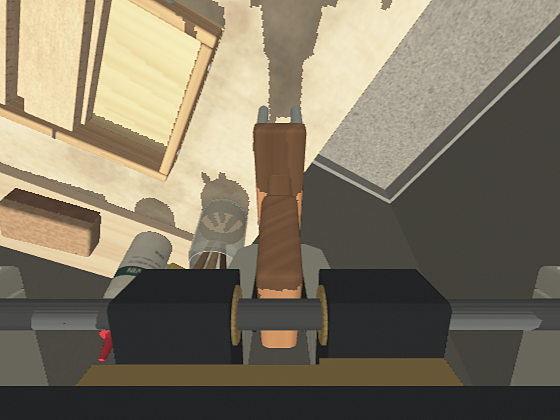

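>>> servo_tool(rows="-0.027 -0.011 -0.125 -12.1 26.1 -0.1 5;-0.027 -0.011 -0.125 -12.1 26.1 -0.1 5;-0.027 -0.011 -0.125 -12.1 26.1 -0.1 5;-0.027 -0.011 -0.125 -12.1 26.1 -0.1 5;-0.027 -0.011 -0.125 -12.1 26.1 -0.1 5")

```text
clock: 4.4
eef_pos: [0.5239, -0.0419, 0.1972]
eef_rot: [-1.57, -0.434, -0.243]
wrist_force: [-0.5, 0.4, -2.2]
width: 0.0198
```

```bash
python3 -c "
from h import *
st(); snap('wrist','w3.png'); 
"
```

```text
t 4.40 grasp [ 0.5163 -0.0401  0.2143] xdir [ 0.881 -0.219  0.42 ] ydir [ 0.408 -0.101 -0.907] zdir [0.241 0.971 0.001] F [-0.5  0.4 -2.2] w 0.0198
```

View pics/w3.png

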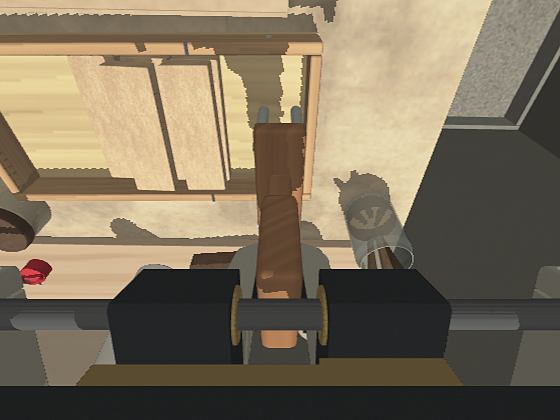

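```bash
python3 -c "
from h import *
def tp(x,y,z): return proj([*T2w(x,y),z],'wrist')[0].round(1)
print('line',tp(-.076,.058,.046),tp(.076,.058,.046),'corner',tp(-.081,.17,.046),tp(-.071,.16,.046),tp(.081,.17,.046))
for n,uv,z in [('A+y edge',[[213,62],[224,182]],.044),('A-y',[[160,62],[176,190]],.044),('B+y',[[155,65],[173,182]],.044),('B-y',[[100,58],[136,190]],.044),('low -y',[[70,57],[112,175]],.026),('low +y',[[218,62],[231,180]],.026)]: print(n,w2T(onz(uv,z,'wrist')).round(4).tolist())
"
```

```text
line [184.7  46.6] [211.6 195.9] corner [322.5  40. ] [309.2  53.8] [308.8 199.6]
A+y edge [[-0.0641, 0.079], [0.0581, 0.074]]
A-y [[-0.064, 0.0341], [0.0692, 0.0181]]
B+y [[-0.0616, 0.0292], [0.0583, 0.0172]]
B-y [[-0.0669, -0.0156], [0.0694, -0.0275]]
low -y [[-0.0636, -0.052], [0.0609, -0.0595]]
low +y [[-0.0599, 0.0799], [0.0675, 0.0786]]
```

```bash
python3 -c "
from h import *
rk(0,.115,.022); rk(0,.016,.022)
"
```

```text
rows: -0.028 0.061 -0.020 -0.1 0.1 -0.1 | dist 0.070
rows: -0.028 0.061 -0.119 -0.1 0.1 -0.1 | dist 0.137
```

>>> servo_tool(rows="-0.014 0.03 -0.02 0 0 0 5;-0.028 0.061 -0.02 0 0 0 5;-0.028 0.061 -0.02 0 0 0 5;-0.028 0.061 -0.03 0 0 0 5;-0.028 0.061 -0.04 0 0 0 5;-0.028 0.061 -0.051 0 0 0 5;-0.028 0.061 -0.062 0 0 0 5;-0.028 0.061 -0.073 0 0 0 5;-0.028 0.061 -0.085 0 0 0 5;-0.028 0.061 -0.096 0 0 0 5;-0.028 0.061 -0.108 0 0 0 5;-0.028 0.061 -0.119 0 0 0 5")

```text
clock: 5.65
eef_pos: [0.4974, -0.1573, 0.1335]
eef_rot: [-1.57, -0.439, -0.24]
wrist_force: [0.3, 0.8, -1.7]
width: 0.0201
```

```bash
python3 -c "
from h import *
st(); a=snap('wrist');b=snap('scene')
cv2.imwrite('pics/c1.png',np.hstack([cv2.resize(a[0:230,0:420],(530,290)),cv2.resize(b[170:300,270:390],(268,290))])[:,:,::-1])
"
```

```text
t 5.65 grasp [ 0.4896 -0.1554  0.1505] xdir [ 0.879 -0.215  0.425] ydir [ 0.413 -0.1   -0.905] zdir [0.237 0.971 0.001] F [ 0.3  0.8 -1.7] w 0.0201
```

View pics/c1.png

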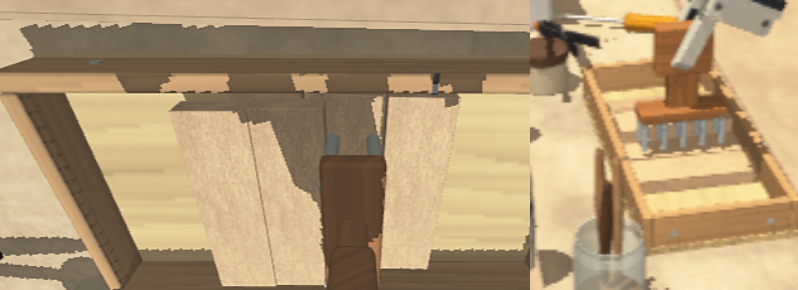

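>>> servo_tool(rows="-0.001 0.002 -0.008 0 0 0 5;-0.001 0.002 -0.016 0 0 0 5;-0.001 0.002 -0.024 0 0 0 5;-0.001 0.002 -0.032 0 0 0 5;-0.001 0.002 -0.04 0 0 0 5;-0.001 0.002 -0.048 0 0 0 5;-0.001 0.002 -0.056 0 0 0 5;-0.001 0.002 -0.064 0 0 0 5")

```text
clock: 6.55
eef_pos: [0.482, -0.219, 0.1307]
eef_rot: [-1.569, -0.439, -0.241]
wrist_force: [0.1, 0.6, -2.3]
width: 0.0198
```

```bash
python3 -c "
from h import *
st(); print(w2T(np.array([[bot.observe()['eef_pos'][0]-.0077,bot.observe()['eef_pos'][1]+.0019]])))
a=snap('wrist','w5.png');b=snap('scene')
cv2.imwrite('pics/c2.png',np.hstack([cv2.resize(a[0:230,0:420],(530,290)),cv2.resize(b[170:300,270:390],(268,290))])[:,:,::-1])
for c in ('wrist','scene'): print(c,[(np.round(x['bbox']).tolist(),round(x['conf'],2)) for x in bot.spot_in('offcut_1_c',c)])
"
```

```text
t 6.55 grasp [ 0.4742 -0.2171  0.1477] xdir [ 0.879 -0.216  0.425] ydir [ 0.413 -0.1   -0.905] zdir [0.238 0.971 0.001] F [ 0.1  0.6 -2.3] w 0.0198
[[ 0.00167707 -0.04705078]]
wrist [([360.0, 76.0, 94.0, 140.0], 0.58)]
scene [([314.0, 236.0, 56.0, 19.0], 0.68)]
```

View pics/c2.png

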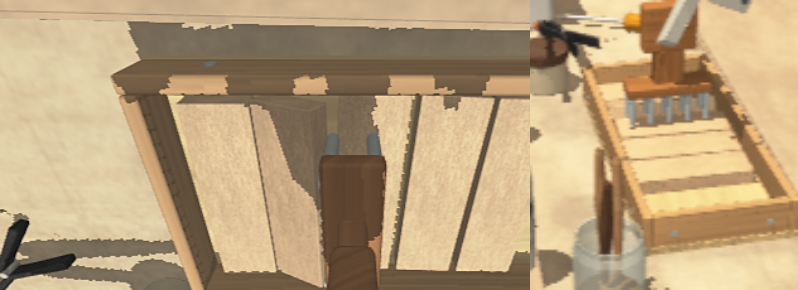

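>>> servo_tool(rows="0 0 -0.005 0 0 0 5;0 0 -0.01 0 0 0 5;0 0 -0.014 0 0 0 5;0 0 -0.018 0 0 0 5;0.02 -0.045 -0.012 0 0 0 5;0.03 -0.065 0.03 0 0 0 5;0.03 -0.065 0.07 0 0 0 5;0.03 -0.065 0.11 0 0 0 5;0.03 -0.065 0.15 0 0 0 5;0.03 -0.065 0.178 0 0 0 5;0.03 -0.065 0.178 0 0 0 5")

```text
clock: 7.85
eef_pos: [0.5242, -0.0443, 0.2018]
eef_rot: [-1.57, -0.438, -0.24]
wrist_force: [-0.8, 0.5, -1.8]
width: 0.0199
```

```bash
python3 -c "
from h import *
st(); p=bot.observe()['eef_pos']; print(w2T(np.array([p[0]-.0077,p[1]+.0019])))
a=snap('wrist','w6.png');b=snap('scene');c=snap('top')
cv2.imwrite('pics/c3.png',np.hstack([cv2.resize(a[0:230,0:330],(430,300)),cv2.resize(b[170:300,270:390],(277,300))])[:,:,::-1])
rk(0,.118,.004)
"
```

```text
t 7.85 grasp [ 0.5165 -0.0424  0.2188] xdir [ 0.88  -0.215  0.424] ydir [ 0.412 -0.1   -0.906] zdir [0.237 0.972 0.001] F [-0.8  0.5 -1.8] w 0.0199
[0.00059626 0.13268651]
rows: -0.038 0.080 -0.012 -0.1 0.0 0.1 | dist 0.090
```

View pics/c3.png

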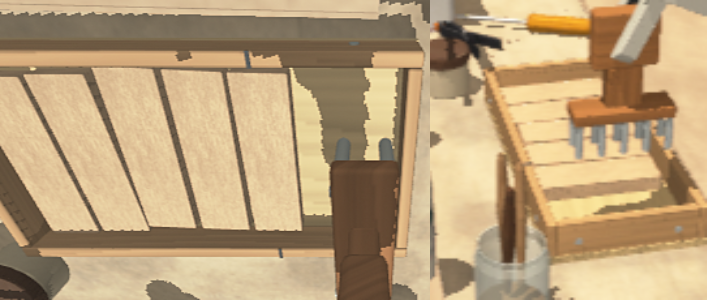

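```bash
python3 -c "
from h import *
s=330/430; k=230/300
P=lambda l:[(x*s,y*k) for x,y in l]
for n,l in [('e0',[(300,225),(289,72)]),('e1',[(253,228),(226,72)]),('e2',[(196,229),(160,70)]),('e3',[(149,228),(93,70)]),('e4',[(100,230),(23,76)])]: print(n,w2T(onz(P(l),.026,'wrist')).round(4).tolist())
" 
```

```text
e0 [[0.0612, 0.0723], [-0.0632, 0.0779]]
e1 [[0.0644, 0.0293], [-0.0632, 0.0342]]
e2 [[0.0655, -0.0227], [-0.0644, -0.0111]]
e3 [[0.0645, -0.0651], [-0.0643, -0.0574]]
e4 [[0.0667, -0.1106], [-0.0605, -0.108]]
```

>>> servo_tool(rows="-0.015 0.03 -0.012 0 0 0 5;-0.032 0.07 -0.012 0 0 0 5;-0.038 0.08 -0.012 0 0 0 5;-0.038 0.08 -0.012 0 0 0 5;-0.038 0.08 -0.018 0 0 0 5;-0.038 0.08 -0.024 0 0 0 5;-0.038 0.08 -0.03 0 0 0 5;-0.038 0.08 -0.036 0 0 0 5;-0.038 0.08 -0.042 0 0 0 5;-0.038 0.08 -0.048 0 0 0 5;-0.038 0.08 -0.052 0 0 0 5;-0.038 0.08 -0.055 0 0 0 5")

```text
clock: 9.2
eef_pos: [0.5106, -0.1007, 0.1142]
eef_rot: [-1.57, -0.44, -0.244]
wrist_force: [1.0, 2.1, -0.6]
width: 0.0199
```

```bash
python3 -c "
from h import *
st(); p=bot.observe()['eef_pos']; print(w2T(np.array([p[0]-.0077,p[1]+.0019])))
rk(0,.066,.004)
"
```

```text
t 9.20 grasp [ 0.5029 -0.0988  0.1312] xdir [ 0.878 -0.218  0.426] ydir [ 0.413 -0.102 -0.905] zdir [0.241 0.971 0.001] F [ 1.   2.1 -0.6] w 0.0199
[0.00100781 0.07458748]
rows: -0.002 0.001 -0.009 -0.0 -0.0 0.2 | dist 0.009
```

>>> servo_tool(rows="0 0 -0.002 0 0 0 5;0 0 -0.004 0 0 0 5;0 0 -0.006 0 0 0 5;0 0 -0.007 0 0 0 5;0 0 -0.008 0 0 0 5;0 0 -0.009 0 0 0 5;0 0 -0.009 0 0 0 5")

```text
clock: 9.9
eef_pos: [0.508, -0.1084, 0.1131]
eef_rot: [-1.569, -0.438, -0.243]
wrist_force: [2.1, 6.6, -0.1]
width: 0.02
```

```bash
python3 -c "
from h import *
st(); p=bot.observe()['eef_pos']; print(w2T(np.array([p[0]-.0077,p[1]+.0019])))
"
```

```text
t 9.90 grasp [ 0.5003 -0.1065  0.1301] xdir [ 0.879 -0.218  0.424] ydir [ 0.412 -0.101 -0.906] zdir [0.24  0.971 0.001] F [ 2.1  6.6 -0.1] w 0.0200
[0.0003113  0.06654003]
```

>>> servo_tool(rows="0 0 -0.001 0 0 0 5;0 0 -0.002 0 0 0 5;0 0 -0.002 0 0 0 5;0 0 -0.002 0 0 0 5")

```text
clock: 10.3
eef_pos: [0.5077, -0.1095, 0.1132]
eef_rot: [-1.568, -0.438, -0.243]
wrist_force: [4.4, 15.5, 1.4]
width: 0.0198
```

```bash
python3 -c "
from h import *
st(); p=bot.observe()['eef_pos']; print(w2T(np.array([p[0]-.0077,p[1]+.0019])))
"
```

```text
t 10.30 grasp [ 0.5    -0.1076  0.1303] xdir [ 0.879 -0.218  0.424] ydir [ 0.412 -0.1   -0.906] zdir [0.24  0.971 0.002] F [ 4.4 15.5  1.4] w 0.0198
[0.00030915 0.06538679]
```

>>> servo_tool(rows="0 0 0.015 0 0 0 5;0 0 0.03 0 0 0 5;0.018 -0.04 0.035 0 0 0 5;0.038 -0.082 0.04 0 0 0 5;0.038 -0.082 0.07 0 0 0 5;0.038 -0.082 0.12 0 0 0 5;0.038 -0.082 0.17 0 0 0 5;0.038 -0.082 0.195 0 0 0 5;0.038 -0.082 0.195 0 0 0 5")

```text
clock: 11.2
eef_pos: [0.5542, 0.0814, 0.2034]
eef_rot: [-1.57, -0.438, -0.239]
wrist_force: [-0.9, 0.6, -2.4]
width: 0.0198
```

```bash
python3 -c "
from h import *
st(); a=snap('wrist');b=snap('scene');c=snap('top')
cv2.imwrite('pics/c4.png',np.vstack([np.hstack([cv2.resize(a[0:230,0:330],(430,300)),cv2.resize(b[170:300,270:390],(277,300))]),cv2.resize(c[205:310,155:402],(707,300),interpolation=cv2.INTER_CUBIC)])[:,:,::-1])
np.save('wv.npy',cam('wrist')[1])
go([.512,.084,.119],.26,25)
go([.512,.084,.2188],.26,25)
print(bot.spot_in('rake_foot','wrist')[:1])
"
```

```text
t 11.20 grasp [0.5465 0.0832 0.2204] xdir [ 0.88  -0.214  0.424] ydir [ 0.412 -0.1   -0.906] zdir [0.236 0.972 0.001] F [-0.9  0.6 -2.4] w 0.0198
rows: -0.074 0.077 -0.000 12.2 -26.1 0.0 | dist 0.107
rows: -0.032 -0.013 -0.000 12.2 -26.1 0.0 | dist 0.035
[{'bbox': [252.4, 104.6, 55.1, 245.9], 'conf': 0.97}]
```

View pics/c4.png

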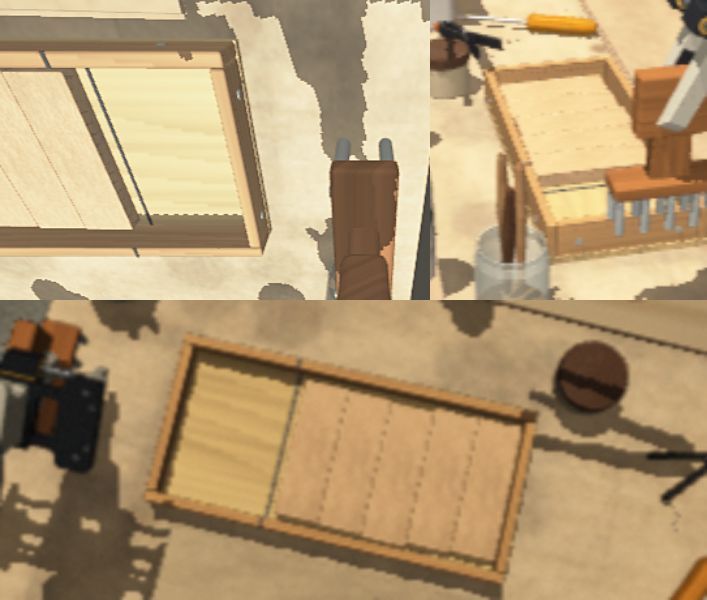

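>>> servo_tool(rows="-0.032 -0.013 0 12.2 -26.1 0 5;-0.032 -0.013 0 12.2 -26.1 0 5;-0.032 -0.013 0 12.2 -26.1 0 5;-0.032 -0.013 0 12.2 -26.1 0 5;-0.05 0.025 0 12.2 -26.1 0 5;-0.065 0.058 0 12.2 -26.1 0 5;-0.071 0.07 0 12.2 -26.1 0 5;-0.073 0.075 0 12.2 -26.1 0 5;-0.073 0.075 0 12.2 -26.1 0 5")

```text
clock: 12.3
eef_pos: [0.5207, 0.0862, 0.1047]
eef_rot: [-1.57, -0.438, 0.259]
wrist_force: [-0.0, -0.4, -2.9]
width: 0.0197
```

```bash
python3 -c "
from h import *
st(); go([.512,.084,.1176],.26,25)"
```

```text
t 12.30 grasp [0.513  0.0842 0.1217] xdir [0.875 0.232 0.424] ydir [ 0.41   0.109 -0.906] zdir [-0.257  0.967  0.   ] F [-0.  -0.4 -2.9] w 0.0197
rows: -0.003 0.003 0.000 -0.0 -0.0 0.1 | dist 0.004
```

>>> servo_tool(rows="-0.0005 0.001 0 0 0 0 5;-0.001 0.002 0 0 0 0 5;-0.0015 0.003 0 0 0 0 5;-0.0018 0.0036 0 0 0 0 5;-0.0018 0.0036 0 0 0 0 5")

```text
clock: 12.8
eef_pos: [0.5206, 0.087, 0.1009]
eef_rot: [-1.57, -0.438, 0.261]
wrist_force: [-0.2, -0.3, -2.3]
width: 0.0198
```

```bash
python3 -c "
from h import *
st()"
```

```text
t 12.80 grasp [0.5128 0.0849 0.1179] xdir [0.875 0.233 0.425] ydir [ 0.41   0.11  -0.905] zdir [-0.258  0.966  0.   ] F [-0.2 -0.3 -2.3] w 0.0198
```

Not yet in contact; lower until the weight comes off the wrist.

>>> servo_tool(rows="-0.0004 0.0009 0 0 0 0 5;-0.0006 0.0014 0 0 0 0 5;-0.0006 0.0014 0 0 0 0 5")

```text
clock: 13.1
eef_pos: [0.5211, 0.0872, 0.1005]
eef_rot: [-1.571, -0.44, 0.261]
wrist_force: [-8.1, -0.1, 16.9]
width: 0.0199
```

```bash
python3 -c "
from h import *
st()"
```

```text
t 13.10 grasp [0.5133 0.0851 0.1175] xdir [0.874 0.233 0.426] ydir [ 0.412  0.11  -0.905] zdir [-0.258  0.966  0.   ] F [-8.1 -0.1 16.9] w 0.0199
```

>>> servo_tool(rows="0.0003 -0.0007 0 0 0 0 5;0.0003 -0.0007 0 0 0 0 5;0.0003 -0.0007 0 0 0 0 40;0.0003 -0.0007 0 0 0 0 70;0.0003 -0.0007 0 0 0 0 70;0.0003 -0.0007 0 0 0 0 70")

```text
clock: 13.7
eef_pos: [0.5206, 0.0869, 0.0999]
eef_rot: [-1.571, -0.438, 0.26]
wrist_force: [-0.1, 0.8, -0.8]
width: 0.0473
```

>>> servo_tool(rows="0.008 -0.018 0 0 0 0 70;0.025 -0.054 0 0 0 0 70;0.042 -0.09 0 0 0 0 70;0.055 -0.118 0 0 0 0 70;0.055 -0.118 0.04 0 0 0 70;0.055 -0.118 0.08 0 0 0 70;0.055 -0.118 0.12 0 0 0 70;0.055 -0.118 0.15 0 0 0 70;0.055 -0.118 0.15 0 0 0 70")

```text
clock: 14.6
eef_pos: [0.4807, 0.2344, 0.2302]
eef_rot: [-1.57, -0.438, 0.264]
wrist_force: [-0.2, 0.3, 0.6]
width: 0.0651
```

```bash
python3 -c "
from h import *
st(); b=snap('scene');c=snap('top')
cv2.imwrite('pics/c5.png',np.hstack([cv2.resize(b[170:330,220:430],(394,300)),cv2.resize(c[140:310,150:390],(400,300))])[:,:,::-1])
for t in ['rake_foot','rake_grip','glue_bottle','filler_jar','cork_block']:
  print(t,[[np.round(x['bbox']).tolist() for x in bot.spot_in(t,k)[:1]] for k in('top','scene')])
"
```

```text
t 14.60 grasp [0.473  0.2323 0.2472] xdir [0.874 0.236 0.425] ydir [ 0.41   0.111 -0.905] zdir [-0.261  0.965  0.001] F [-0.2  0.3  0.6] w 0.0651
rake_foot [[[165.0, 229.0, 25.0, 42.0]], [[362.0, 240.0, 42.0, 73.0]]]
rake_grip [[[164.0, 230.0, 26.0, 40.0]], [[359.0, 237.0, 45.0, 78.0]]]
glue_bottle [[[216.0, 151.0, 21.0, 28.0]], [[244.0, 220.0, 29.0, 74.0]]]
filler_jar [[[353.0, 220.0, 22.0, 24.0]], [[263.0, 189.0, 24.0, 23.0]]]
cork_block [[[250.0, 164.0, 43.0, 27.0]], []]
```

View pics/c5.png

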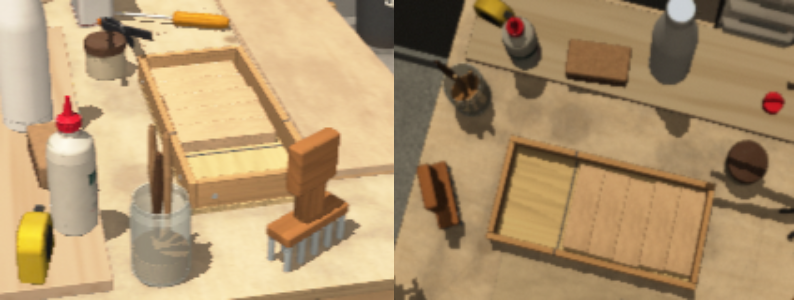

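The last picture shows the rake standing on its teeth outside the tray, the five off-cuts in one layer at the far end clear of the line, and the bottle, jar and cork block where they were.

```bash
python3 -c "
from bench import bot
print(bot.close_job())"
```

```text
the job is handed in; nothing more can be done
None
```

The job is done and handed in at about 15 s. The robot was clear of everything at the end.

**What I did:** I took the rake by its handle and raked the two upper off-cuts off the far side of the heap, so that all five lay flat on the bed. I then raked the layer against the far end, pushing to about 16 N to confirm it was snug. Finally I stood the rake on its teeth on the bench, back where it started, and let go.

**Last checks:**
- **Off-cuts:** the teeth stopped with the back of the layer 209–210 mm from the far wall, against 210 mm for five blocks side by side. That is about 8 mm short of the line. The pictures show one flat layer and the whole line visible.
- **Rake:** the pictures show it standing upright outside the tray.
- **Bottle and jar:** their detections match the first ones within a few pixels, and the pictures show them in place.
- **Cork block:** it matches in the top view. The network did not report it in the last scene picture, where the bottle partly hides it, but it is visible there.
- **Force:** the highest reading I saw was about 19 N, for a moment, as the rake was set down.

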